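# Index the reader's filter turret and hold its sprung cover at the red mark

### The job

On the white tube reader, first turn the black filter turret clockwise (seen from above) by one click to its next position, with the cover still shut. Then take the amber-windowed sprung cover at its steel pull bar and lift it until the black pointer on its side stands at the red mark of the protractor arc, and keep holding it there so that a colleague can take a tube out: finish while still holding it up, because the cover falls shut when let go. Leave the red mark and the things lying round the reader alone.

Things in the scene. Friction and masses are not known exactly. Their poses are not given: they have to be found in the camera images.
- reader: White bench-top tube reader, fixed; origin on the bench, x from its front to its back, y to its left, z up. Housing x -85..95, y -130..130, z 0..76 mm. Left part (y 32..130): block with the filter turret on top. Right part: chamber with a lime tube box under the cover (cover top z 89). On the right side (y -133..-146) stands an aluminium protractor arc, radius 115 mm about the hinge.
- turret_grip (a point): On the turret's vertical axis at the height to grip, 111 mm above the bench. Turret: black disc 84 mm across, top at 89 mm, six coloured dots, with an upright aluminium grip bar 50 mm long, 14 mm thick, top at 123 mm. The frame turns with the turret; its x axis is the reader's x at joint value 0. The grip bar's length lies 30 degrees counter-clockwise (from above) from the frame's x.
- turret (a joint): Turret angle in rad, growing clockwise seen from above; starts near 0 in a detent (yellow dot at the red index line). A spring ball clicks every 60 degrees (1.047 rad), the next position is 1.047 (green dot at the line); about 0.2 Nm to turn, a few hundredths of a rad of play; past half way it pulls itself into the detent.
- cover_hinge (a point): Middle of the cover's hinge line at the back of the chamber, 82 mm above the bench, in the reader's frame at (85, -50, 82) mm; the hinge line runs along the reader's y axis.
- cover_angle (a joint): Cover angle in rad, 0 shut, grows as the front rises, stop at 1.25. A spring and the cover's weight pull it shut with about 0.8 to 1.1 Nm (4 to 5.5 N at the bar).
- bar_mid (a point): Middle of the cover's round steel pull bar, 10 mm thick, along the reader's y axis; shut, it is 215 mm in front of the hinge line and 2 mm above it (84 mm above the bench). Clear length 94 mm between its side arms; 40 mm free between bar and cover edge; nothing below it down to the bench. The bar may turn between the fingers.
- cover: The hinged cover, 171 mm deep, 156 mm wide and 12 mm thick, white frame with an amber window, pull bar at the front; origin at the middle of the hinge line; when shut its axes are parallel to the reader's (it reaches from the hinge towards -x).
- cover_pointer (a point): Tip of the black pointer on the cover's right side, 136 mm from the hinge line.
- mark (a joint): Angle of the red mark on the protractor arc in rad, on the same scale as joint cover_angle (the pointer is at the mark when the two are equal); somewhere from 0.45 to 0.8; it sits stiffly and must stay where it is.
- red_mark (a point): The place where the pointer tip must come to: beside the middle of the red mark (22 mm long along the arc), at the pointer's radius of 136 mm and on the same plane as the pointer tip.
- calculator: Black calculator 150x78x14 mm lying on the red lab book (49 mm high) to the right; origin at its underside.
- timer: White timer 58x68x29 mm to the left; origin at its underside.
- marker: Blue and white marker pen 12x131x14 mm to the left; origin at its underside.
- eraser: Pink foam block 60x95x24 mm to the left; origin at its underside.

How it is judged (in metres and radians):
On the way:
1. the turret rests in its next position, one click clockwise, with the cover still shut (value of joint turret between 0.93 and 1.17 rad and value of joint cover_angle below 0.1 rad), for 0.2 s.
At the end, for the whole second after the job is handed in: The turret is one click on (within 0.12 rad of 1.047), the cover's pointer tip is within 12 mm (5 degrees) of the red mark's middle, the cover is still, and the fingers carry it (more than 2.5 N) (value of joint turret between 0.93 and 1.17 rad and distance between cover_pointer and red_mark below 0.012 m and velocity of joint cover_angle between -0.1 and 0.1 rad/s and contact force between the fingers and cover above 2.5 N); the arm keeps its last pose, push and grip.
It fails at once if the red mark is shifted (distance of red_mark from where it was at the start of the episode above 0.008 m).
It fails at once if the turret is turned on past the next position or back to the one before (value of joint turret above 1.6 rad or value of joint turret below -0.55 rad).
It fails at once if a thing beside the reader is moved more than 3 cm (distance of any of calculator, timer, marker, eraser from where it was at the start of the episode above 0.03 m).
It also fails if it takes over 48 s, if anything falls off the work surface, if the arm or the gripper's body presses on something with over 40 N, if the wrist force passes 120 N, or if a joint passes its speed limit or range.

### The arm

A 6-joint arm with a two-finger parallel gripper is mounted at the origin on a cart in front of the work surface, level with it; the furniture and walls round the work are solid. World frame = base frame: x ahead of the robot, y to its left, z up, the work surface at z = 0. Lengths are in m, angles in degrees, forces in N, time in s.
With the tool pointing down it reaches from about 0.375 to 0.9 m from the base axis. Payload 3.1 kg.
Tool frame: the origin (TCP) lies midway between the tips of the shut fingers; the grasp point (between the pads) lies 19 mm behind it; z points along the fingers, y is the line along which they close (so a half turn about z gives the same grasp; the last joint's range is limited). The gripper opens to 87 mm and grips with 3 to 60 N. Pads are 19 mm wide; open, the fingers measure 117 mm over their backs; the gripper's body (75 mm by 190 mm) begins 51 mm behind the grasp point.
Start: joints at [-80.014, 30.224, 82.088, -0, 67.689, -10.227], TCP at [0.216, -0.586, 0.223] pointing down, gripper open.
Joint ranges: [-176.69, 176.69], [-43.24, 126.21], [12.49, 139.97], [-82, 262], [0, 151.66], [-163.58, 163.58]. Speed limits (degrees/s): [159.86, 159.86, 180, 180, 180, 180].

### API

Orientations are given as a 3x3 rotation matrix whose columns are the frame's x, y, z axes.
In Python, from rig import bot, imaging, workorder gives the robot as it stands (bot), with the cameras (imaging) and the job (workorder).
- The arm moves only by the tool drive_effector, called after "Request:" in YAML: its name, and indented under it one key for each argument. Schema: {"type":"object","properties":{"plan":{"type":"array","items":{"type":"array","prefixItems":[{"type":"array","items":{"type":"number"},"minItems":3,"maxItems":3},{"type":"array","items":{"type":"number"},"minItems":3,"maxItems":3},{"type":"number"}],"minItems":3,"maxItems":3},"minItems":1,"maxItems":20},"only":{"type":"string"},"quiet":{"type":"boolean"},"lines":{"type":"string"}},"required":["plan"],"additionalProperties":false}. plan is a list of rows, 1 to 20 of them, each written [[dx, dy, dz], [rx, ry, rz], opening]: dx, dy, dz in fractions of the full range, 1 being 0.75 m, then a rotation vector rx, ry, rz in shares of 180 degrees (1.0 is 180 degrees), then the opening from 0.0 (shut) to 1.0 (fully open); each row is the pose to reach, as a shift and turn from the pose commanded when the call began, along the tool's axes at that moment; what a row does not reach only later rows make up. A row lasts 1/10 s, in which the tool goes at most 0.05 m and 8.59 degrees, less where a joint would pass 70% of its speed; a pose out of reach is approached as far as the arm can. The fingers move at their own pace and stop on an object; the grip force is fixed at half the most. Time passes only in rows, so rows that do not move let the fingers close. The tool returns the time, the measured TCP pose, the force, the opening and the grip force at its end. only (a regular expression) keeps the lines of the reply that match it, lines (a string "A,B") keeps lines A to B, and quiet returns only ok. Shift and turn numbers lie between -1 and 1, and a call with a number outside is refused. Input that does not fit is refused with a message, and nothing moves.
- bot.read_state(): the state, without advancing time (a new reading comes with each control period).
- imaging.capture(name): name is "scene" or "top"; returns a dict with "color" (480x640x3 uint8, red, green, blue), "K" (3x3 intrinsics, pixels), "view" (4x4, takes a point from world to camera coordinates). Camera axes: x right, y up, looking along -z (the intrinsics and any distortion apply to the point x, -y, -z); pixel columns grow to the right and rows downward; lengths in m; the calibration is good to about 2 mm. A picture is of the moment at which its call begins. There is no depth.
- workorder.hand_in(): hands the job in; it is judged then, once.
The state is a dict: "time_s": time; "joint_positions": joint angles; "qvel": joint speeds; "tau": joint torques, N m; "position": TCP position; "tcp_rot": TCP orientation; "force": force on the tool from outside, world axes, zero at the start; "moment": the same for the moment, N m; "opening": opening from 0.0 (shut) to 1.0 (fully open); "grasp_force": force on a finger pad.
Only numpy, scipy, OpenCV 4.12 (cv2) and the standard library are available. Lean on these libraries where they do the work, as an engineer would, in place of code of your own. Each camera call takes 0.05 s, during which the arm holds its last target. There are 200 camera calls.

## Working session

There is one attempt and no reset: what is moved stays moved. The work goes in short steps, Python scripts to look and compute and a tool call to move; the robot and the scene stay as the last step left them, time stands still between calls to the robot, and variables do not carry over. Pictures are saved under pics/ and viewed, at most 10 in all, crops included, and the job is handed in when it is done.

```bash
ls; mkdir -p pics
```

Run:
```python
from rig import bot, imaging, workorder
import cv2,numpy as np
for n in("scene","top"):
    c=imaging.capture(n);cv2.imwrite(f"pics/{n}0.png",c["color"][:,:,::-1]);print(n,c["K"],c["view"],[k for k in c])
s=bot.read_state();print(s)
```

```text
pics
rig.py
scene [[536.43200694   0.         317.48570385]
 [  0.         536.43200694 239.01075078]
 [  0.           0.           1.        ]] [[-0.59013917 -0.8072102   0.01214291  0.45489942]
 [ 0.53212751 -0.377631    0.75778304 -0.30471638]
 [-0.60710466  0.45365903  0.6523936  -1.03499185]
 [ 0.          0.          0.          1.        ]] ['color', 'K', 'view']
top [[439.90721501   0.         318.97526759]
 [  0.         439.90721501 238.14735359]
 [  0.           0.           1.        ]] [[ 0.03119914 -0.99930383 -0.02045662  0.15322534]
 [ 0.99424976  0.02893071  0.10310397 -0.5689571 ]
 [-0.10244036 -0.02355575  0.9944602  -1.12326851]
 [ 0.          0.          0.          1.        ]] ['color', 'K', 'view']
{'time_s': 0.1, 'joint_positions': array([-8.00147653e+01,  3.02740203e+01,  8.21499664e+01, -7.59177520e-04,
        6.76895955e+01, -1.02281549e+01]), 'qvel': array([ 0.02411041, -0.10372347, -0.19098129, -0.0404021 ,  0.01308715,
        0.03002163]), 'tau': array([-6.45963632e-05, -4.40985882e+01, -1.77150857e+01,  6.35472802e-02,
        5.34121692e-02, -4.88682485e-05]), 'position': array([ 0.21584573, -0.58583181,  0.22166029]), 'tcp_rot': array([[ 9.38410621e-01,  3.45521894e-01, -3.55806579e-04],
       [ 3.45521910e-01, -9.38408656e-01,  1.95022888e-03],
       [ 3.39954801e-04, -1.95305446e-03, -9.99998035e-01]]), 'force': array([-0.30794554,  0.85346608,  0.72026065]), 'moment': array([ 0.01410176, -0.0525587 ,  0.02522622]), 'grasp_force': 0.0, 'opening': 0.9973321303638587}
```

View pics/scene0.png

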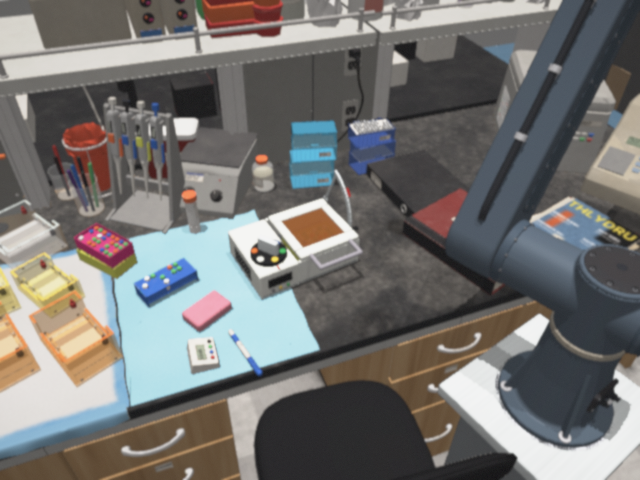

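View pics/top0.png

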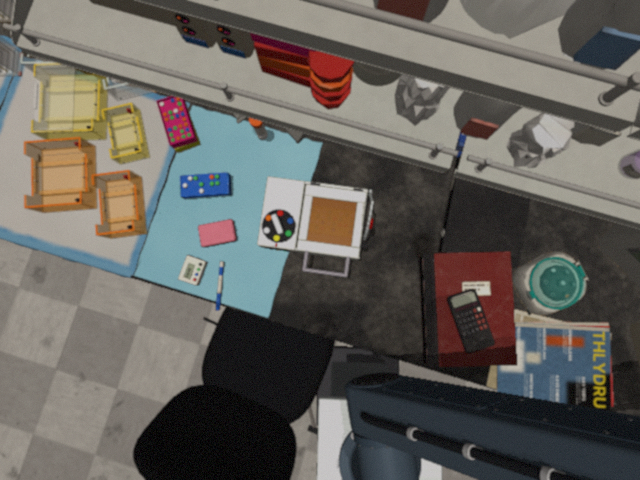

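The reader sits at about (318,222) in the top view and (295,245) in the scene view. The turret is at about (278,226) in top and the arc at about (343,195) in scene. I'll enlarge both for accurate corners.

Run:
```python
import cv2
a=cv2.imread("pics/scene0.png")[160:300,220:370];cv2.imwrite("pics/s1.png",cv2.resize(a,None,fx=4.2,fy=4.2,interpolation=cv2.INTER_CUBIC)[:, :])
a=cv2.imread("pics/top0.png")[165:285,250:385];cv2.imwrite("pics/t1.png",cv2.resize(a,None,fx=5,fy=5,interpolation=cv2.INTER_CUBIC))
```

```text
(no output)
```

View pics/s1.png

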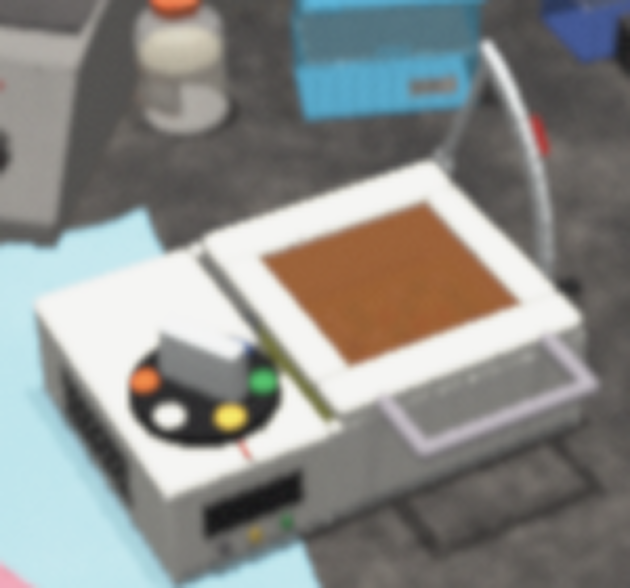

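View pics/t1.png

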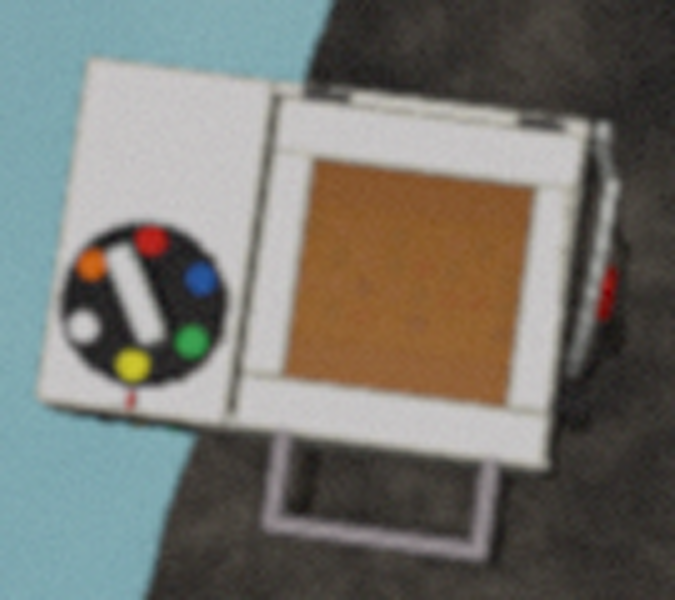

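The scene crop shows housing corners at (38,302) and (170,497), cover front corners at (338,418) and (582,318), and the bar from (430,443) to (590,378). The red mark is at (540,135). The top crop shows housing corners at (90,60) and (40,402), cover front right at (547,467), the bar from (270,522) to (485,550), the turret at (145,304) and the mark at (607,293). Next I'll fit the pose to these.

Create h.py:
```python
import numpy as np
KS=np.array([[536.432,0,317.4857],[0,536.432,239.01075],[0,0,1]])
KT=np.array([[439.907,0,318.9753],[0,439.907,238.147],[0,0,1]])
VS=np.array([[-0.59013917,-0.8072102,0.01214291,0.45489942],[0.53212751,-0.377631,0.75778304,-0.30471638],[-0.60710466,0.45365903,0.6523936,-1.03499185]])
VT=np.array([[0.03119914,-0.99930383,-0.02045662,0.15322534],[0.99424976,0.02893071,0.10310397,-0.5689571],[-0.10244036,-0.02355575,0.9944602,-1.12326851]])
def proj(c,P):
    K,V=(KS,VS) if c=='s' else (KT,VT)
    q=V[:,:3]@P+V[:,3]; q=K@np.array([q[0],-q[1],-q[2]]); return q[:2]/q[2]
def pix(c,x,y):
    return np.array([(x+.5)/4.2-.5+220,(y+.5)/4.2-.5+160]) if c=='s' else np.array([(x+.5)/5-.5+250,(y+.5)/5-.5+165])
def world(p,r):
    c,s=np.cos(p[2]),np.sin(p[2]); return np.array([p[0]+c*r[0]-s*r[1],p[1]+s*r[0]+c*r[1],r[2]])
```

Run:
```python
from h import *
from scipy.optimize import least_squares
obs=[('t',90,60,.095,.13,.076),('t',40,402,-.085,.13,.076),('t',547,467,-.086,-.128,.089),('t',377,537,-.13,-.05,.084),
('s',38,302,.095,.13,.076),('s',170,497,-.085,.13,.076),('s',582,318,-.086,-.128,.089),('s',338,418,-.086,.028,.089),('s',510,411,-.13,-.05,.084)]
def res(p):
    r=[proj(o[0],world(p,o[3:]))-pix(*o[:3]) for o in obs]
    for c,x,y in(('t',145,304),('s',205,392)): r.append(proj(c,world(p,[p[3],p[4],.089]))-pix(c,x,y))
    return np.concatenate(r)
f=least_squares(res,[.6,.1,0,-.03,.08]);p=f.x
print(p,np.degrees(p[2]));print(f.fun.reshape(-1,2).round(1))
print("turret",world(p,[p[3],p[4],.111]),"hinge",world(p,[.085,-.05,.082]),"bar",world(p,[-.13,-.05,.084]))
# red mark: angle & radius, y=-.14
for y in(-.14,-.146,-.15):
    g=least_squares(lambda q:np.concatenate([proj(c,world(p,[.085-q[1]*np.cos(q[0]),y,.082+q[1]*np.sin(q[0])]))-pix(c,a,b) for c,a,b in(('t',607,293),('s',540,135))]),[.6,.115])
    print("mark",y,g.x,g.fun.round(1))
for y in(-.13,-.146): 
    for R in (.115,.12,.136): print("ptr0",y,R,(proj('s',world(p,[.085-R,y,.082]))-[220,160])*4.2)
```

```text
[ 0.60956025  0.1878285  -0.09875543 -0.03209731  0.08231061] -5.658269270745138
[[-0.7 -1.1]
 [-0.8 -0.1]
 [-0.2  0.1]
 [ 0.2 -0.3]
 [-1.5 -0.1]
 [ 0.1 -0.3]
 [ 1.4 -0.1]
 [ 1.3 -1.4]
 [ 0.4  1.7]
 [-0.8  0.6]
 [ 0.3 -1.2]]
turret [0.58573475 0.2729027  0.111     ] hinge [0.68921635 0.12969155 0.082     ] bar [0.47526391 0.15088947 0.084     ]
mark -0.14 [0.70809428 0.12240337] [-0.9  0.5 -0.9 -0.2]
mark -0.146 [0.68956146 0.11647835] [ 1.6 -0.1  0.4  0.2]
mark -0.15 [0.67566252 0.11246328] [ 3.2 -0.6  1.2  0.6]
ptr0 -0.13 0.115 [534.04046466 269.54735582]
ptr0 -0.13 0.12 [538.77050582 274.3231961 ]
ptr0 -0.13 0.136 [554.06724802 289.76805064]
ptr0 -0.146 0.115 [557.25529864 260.9089361 ]
ptr0 -0.146 0.12 [562.02045763 265.64022804]
ptr0 -0.146 0.136 [577.42998372 280.9402352 ]
```

Residuals are about 1 px and the sizes agree, with the mark at about 0.69–0.70 rad. I'll add a helper that turns a world target into tool-axis shifts.

Create go.py:
```python
import sys,numpy as np
from scipy.spatial.transform import Rotation as R
from rig import bot, imaging, workorder
# go.py x y z yaw_of_tool_y : shift/turn in tool axes to get TCP there, pointing down
s=bot.read_state(); x,y,z,w=map(float,sys.argv[1:5]); a=np.radians(w)
yy=np.array([np.cos(a),np.sin(a),0]); zz=np.array([0,0,-1.]); T=np.c_[np.cross(yy,zz),yy,zz]
R0=np.array(s["tcp_rot"])
print("d",(R0.T@(np.array([x,y,z])-s["position"])).round(4),"rv",np.degrees(R.from_matrix(R0.T@T).as_rotvec()).round(2))
print("t",s["time_s"],"pos",s["position"].round(4),"yaw_y",np.degrees(np.arctan2(R0[1,1],R0[0,1])).round(2),"F",s["force"].round(1),"M",s["moment"].round(2),"j",s["joint_positions"].round(1),s["opening"],s["grasp_force"])
```

```bash
python3 go.py 0.5857 0.2729 0.22 30
```

```text
d [ 0.6438 -0.678   0.0032] rv [-7.000e-02 -1.100e-01 -9.979e+01]
t 0.1 pos [ 0.2158 -0.5858  0.2217] yaw_y -69.79 F [-0.3  0.9  0.7] M [ 0.01 -0.05  0.03] j [-80.   30.3  82.1  -0.   67.7 -10.2] 0.9973321303638587 0.0
```

The rows are not in the units I measure in: shifts go in shares of 0.75 m and turns go in shares of 180 degrees. I convert before sending: -0.678 m / 0.75 = -0.904, 0.644 m / 0.75 = 0.8587, -100 degrees / 180 = -0.5556.

Request:
drive_effector:
  plan:
    - [[0.8587, -0.904, 0.004], [0, 0, -0.5556], 0.6]
    - [[0.8587, -0.904, 0.004], [0, 0, -0.5556], 0.6]
    - [[0.8587, -0.904, 0.004], [0, 0, -0.5556], 0.6]
    - [[0.8587, -0.904, 0.004], [0, 0, -0.5556], 0.6]
    - [[0.8587, -0.904, 0.004], [0, 0, -0.5556], 0.6]
    - [[0.8587, -0.904, 0.004], [0, 0, -0.5556], 0.6]
    - [[0.8587, -0.904, 0.004], [0, 0, -0.5556], 0.6]
    - [[0.8587, -0.904, 0.004], [0, 0, -0.5556], 0.6]
    - [[0.8587, -0.904, 0.004], [0, 0, -0.5556], 0.6]
    - [[0.8587, -0.904, 0.004], [0, 0, -0.5556], 0.6]
    - [[0.8587, -0.904, 0.004], [0, 0, -0.5556], 0.6]
    - [[0.8587, -0.904, 0.004], [0, 0, -0.5556], 0.6]
    - [[0.8587, -0.904, 0.004], [0, 0, -0.5556], 0.6]
    - [[0.8587, -0.904, 0.004], [0, 0, -0.5556], 0.6]
    - [[0.8587, -0.904, 0.004], [0, 0, -0.5556], 0.6]
    - [[0.8587, -0.904, 0.004], [0, 0, -0.5556], 0.6]
    - [[0.8587, -0.904, 0.004], [0, 0, -0.5556], 0.6]
    - [[0.8587, -0.904, 0.004], [0, 0, -0.5556], 0.6]
    - [[0.8587, -0.904, 0.004], [0, 0, -0.5556], 0.6]
    - [[0.8587, -0.904, 0.004], [0, 0, -0.5556], 0.6]

```text
time_s: 2.1
position: [0.5872, 0.2768, 0.2188]
tcp_rot: [[-0.507, 0.862, 0.002], [0.862, 0.507, 0.002], [0.001, 0.002, -1.0]]
force: [-0.4, -0.2, 0.4]
opening: 0.6
grasp_force: 0.0
```

```bash
python3 go.py 0.5857 0.2729 0.22 114.3
```

```text
d [-0.0026 -0.0032 -0.0012] rv [ 1.500e-01  6.000e-02 -8.383e+01]
t 2.1 pos [0.5872 0.2768 0.2188] yaw_y 30.47 F [-0.4 -0.2  0.4] M [-0.03 -0.15  0.02] j [ 15.4  32.3  78.7   0.1  68.9 -15.2] 0.600017233178939 0.0
```

Converted, -84 degrees / 180 = -0.4667.

Request:
drive_effector:
  plan:
    - [[0, 0, 0], [0, 0, -0.4667], 0.6]
    - [[0, 0, 0], [0, 0, -0.4667], 0.6]
    - [[0, 0, 0], [0, 0, -0.4667], 0.6]
    - [[0, 0, 0], [0, 0, -0.4667], 0.6]
    - [[0, 0, 0], [0, 0, -0.4667], 0.6]
    - [[0, 0, 0], [0, 0, -0.4667], 0.6]
    - [[0, 0, 0], [0, 0, -0.4667], 0.6]
    - [[0, 0, 0], [0, 0, -0.4667], 0.6]
    - [[0, 0, 0], [0, 0, -0.4667], 0.6]
    - [[0, 0, 0], [0, 0, -0.4667], 0.6]
    - [[0, 0, 0], [0, 0, -0.4667], 0.6]
    - [[0, 0, 0], [0, 0, -0.4667], 0.6]

```text
time_s: 3.3
position: [0.5856, 0.2716, 0.2193]
tcp_rot: [[-0.913, -0.407, -0.001], [-0.407, 0.913, -0.0], [0.001, 0.0, -1.0]]
force: [-0.0, -0.2, 0.0]
opening: 0.598
grasp_force: 0.0
```

```bash
python3 go.py 0.5857 0.2729 0.095 114.3
```

```text
d [-0.0008  0.0012  0.1243] rv [ 0.   -0.07 -0.26]
t 3.3 pos [0.5856 0.2716 0.2193] yaw_y 114.04 F [-0.  -0.2  0. ] M [ 0.16 -0.16  0.03] j [ 15.   32.1  79.1  -0.   68.9 -99.1] 0.5979356441919265 0.0
```

Converted, 0.122 m / 0.75 = 0.1627, 0.095 m / 0.75 = 0.1267.

Request:
drive_effector:
  plan:
    - [[-0.0013, 0.0013, 0.0533], [0, 0, 0], 0.6]
    - [[-0.0013, 0.0013, 0.1067], [0, 0, 0], 0.6]
    - [[-0.0013, 0.0013, 0.1267], [0, 0, 0], 0.6]
    - [[-0.0013, 0.0013, 0.14], [0, 0, 0], 0.6]
    - [[-0.0013, 0.0013, 0.1533], [0, 0, 0], 0.6]
    - [[-0.0013, 0.0013, 0.1627], [0, 0, 0], 0.6]
    - [[-0.0013, 0.0013, 0.1627], [0, 0, 0], 0.6]

```text
time_s: 4.0
position: [0.5867, 0.2736, 0.0975]
tcp_rot: [[-0.912, -0.41, 0.0], [-0.41, 0.912, -0.0], [-0.0, -0.0, -1.0]]
force: [-0.7, -0.8, 0.4]
opening: 0.599
grasp_force: 0.0
```

```bash
python3 go.py 0.5857 0.2729 0.095 114.3
```

Run:
```python
from rig import bot, imaging, workorder
import cv2
a=imaging.capture("scene")["color"][160:300,220:370,::-1];cv2.imwrite("pics/s2.png",cv2.resize(a,None,fx=4.2,fy=4.2,interpolation=cv2.INTER_CUBIC))
```

```text
d [ 0.0012 -0.0003  0.0025] rv [-0.   0.  -0.1]
t 4.0 pos [0.5867 0.2736 0.0975] yaw_y 114.2 F [-0.7 -0.8  0.4] M [ 0.11 -0.12  0.05] j [ 15.1  40.5  84.4  -0.   55.  -99.1] 0.5994282922536992 0.0
```

View pics/s2.png

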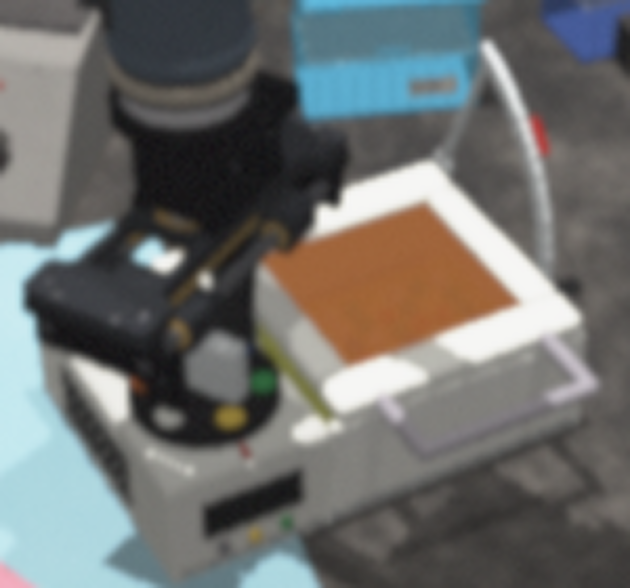

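The fingers straddle the grip bar at about (215,365), the cover is shut, and nothing else is touched. Closing the gripper.

Request:
drive_effector:
  plan:
    - [[0, 0, 0], [0, 0, 0], 0.1]
    - [[0, 0, 0], [0, 0, 0], 0.1]
    - [[0, 0, 0], [0, 0, 0], 0.1]
    - [[0, 0, 0], [0, 0, 0], 0.1]
    - [[0, 0, 0], [0, 0, 0], 0.1]
    - [[0, 0, 0], [0, 0, 0], 0.1]
    - [[0, 0, 0], [0, 0, 0], 0.1]
    - [[0, 0, 0], [0, 0, 0], 0.1]

```text
time_s: 4.85
position: [0.5875, 0.2719, 0.0977]
tcp_rot: [[-0.912, -0.411, 0.001], [-0.411, 0.912, -0.003], [-0.0, -0.003, -1.0]]
force: [1.2, -4.8, 0.1]
opening: 0.158
grasp_force: 30.0
```

```bash
python3 go.py 0.5857 0.2729 0.097 114.3
```

```text
d [0.0012 0.0017 0.0007] rv [-0.18  0.01 -0.05]
t 4.85 pos [0.5875 0.2719 0.0977] yaw_y 114.25 F [ 1.2 -4.8  0.1] M [-0.61 -0.35 -0.  ] j [ 15.   40.5  84.4  -0.2  55.  -99.1] 0.15798189048157768 29.99610377359204
```

Converted, -0.002 m / 0.75 = -0.0027, 40 degrees / 180 = 0.2222.

Request:
drive_effector:
  plan:
    - [[0, -0.0027, 0], [0, 0, 0.0222], 0.1]
    - [[0, -0.0027, 0], [0, 0, 0.0444], 0.1]
    - [[0, -0.0027, 0], [0, 0, 0.0667], 0.1]
    - [[0, -0.0027, 0], [0, 0, 0.0889], 0.1]
    - [[0, -0.0027, 0], [0, 0, 0.1111], 0.1]
    - [[0, -0.0027, 0], [0, 0, 0.1333], 0.1]
    - [[0, -0.0027, 0], [0, 0, 0.1556], 0.1]
    - [[0, -0.0027, 0], [0, 0, 0.1778], 0.1]
    - [[0, -0.0027, 0], [0, 0, 0.2], 0.1]
    - [[0, -0.0027, 0], [0, 0, 0.2222], 0.1]

```text
time_s: 5.85
position: [0.5875, 0.2724, 0.0977]
tcp_rot: [[-0.961, 0.275, 0.0], [0.275, 0.961, 0.001], [-0.0, 0.001, -1.0]]
force: [0.2, 1.5, -0.3]
opening: 0.161
grasp_force: 30.0
```

```bash
python3 go.py 0.5857 0.2729 0.097 53
```

```text
d [ 0.0018 -0.      0.0007] rv [ 6.000e-02 -1.000e-02  2.103e+01]
t 5.85 pos [0.5875 0.2724 0.0977] yaw_y 74.03 F [ 0.2  1.5 -0.3] M [ 0.24 -0.13 -0.06] j [ 15.   40.5  84.4   0.1  55.  -59.1] 0.16125989101847568 30.005684257484972
```

Converted, 20.5 degrees / 180 = 0.1139.

Request:
drive_effector:
  plan:
    - [[0, 0, 0], [0, 0, 0.0222], 0.1]
    - [[0, 0, 0], [0, 0, 0.0444], 0.1]
    - [[0, 0, 0], [0, 0, 0.0667], 0.1]
    - [[0, 0, 0], [0, 0, 0.0889], 0.1]
    - [[0, 0, 0], [0, 0, 0.1111], 0.1]
    - [[0, 0, 0], [0, 0, 0.1139], 0.1]
    - [[0, 0, 0], [0, 0, 0.1139], 0.1]

```text
time_s: 6.55
position: [0.5876, 0.2727, 0.0977]
tcp_rot: [[-0.807, 0.591, 0.001], [0.591, 0.807, 0.001], [0.0, 0.002, -1.0]]
force: [0.6, 4.3, -0.6]
opening: 0.156
grasp_force: 30.0
```

```bash
python3 go.py 0.5857 0.2729 0.097 54
```

```text
d [ 0.0017 -0.0009  0.0007] rv [ 0.1  -0.01 -0.24]
t 6.55 pos [0.5876 0.2727 0.0977] yaw_y 53.76 F [ 0.6  4.3 -0.6] M [ 0.57 -0.18 -0.06] j [ 15.   40.5  84.4   0.1  55.  -38.8] 0.15617040385068992 30.00880004838109
```

Request:
drive_effector:
  plan:
    - [[0, 0, 0], [0, 0, 0], 0.6]
    - [[0, 0, 0], [0, 0, 0], 0.6]
    - [[0, 0, 0], [0, 0, 0], 0.6]
    - [[0, 0, 0], [0, 0, 0], 0.6]
    - [[0, 0, 0], [0, 0, 0], 0.6]
    - [[0, 0, 0], [0, 0, 0], 0.6]
    - [[0, 0, -0.0267], [0, 0, 0], 0.6]
    - [[0, 0, -0.0667], [0, 0, 0], 0.6]
    - [[0, 0, -0.12], [0, 0, 0], 0.6]
    - [[0, 0, -0.16], [0, 0, 0], 0.6]
    - [[0, 0, -0.16], [0, 0, 0], 0.6]

```text
time_s: 7.65
position: [0.5906, 0.2727, 0.2232]
tcp_rot: [[-0.806, 0.592, 0.011], [0.592, 0.806, 0.003], [-0.007, 0.009, -1.0]]
force: [1.3, 0.7, -0.4]
opening: 0.603
grasp_force: 0.0
```

```bash
python3 go.py 0.4753 0.1509 0.2 -5.66
```

```text
d [ 0.021  -0.1666  0.0216] rv [ 0.66  0.11 59.38]
t 7.65 pos [0.5906 0.2727 0.2232] yaw_y 53.72 F [ 1.3  0.7 -0.4] M [ 0.05 -0.13 -0.03] j [ 15.   31.9  78.7  -0.   68.8 -38.8] 0.6029122188250008 0.0
```

Converted, -0.167 m / 0.75 = -0.2227, 0.021 m / 0.75 = 0.028, 59.4 degrees / 180 = 0.33.

Request:
drive_effector:
  plan:
    - [[0.028, -0.2227, 0.0267], [0, 0, 0.33], 0.46]
    - [[0.028, -0.2227, 0.0267], [0, 0, 0.33], 0.46]
    - [[0.028, -0.2227, 0.0267], [0, 0, 0.33], 0.46]
    - [[0.028, -0.2227, 0.0267], [0, 0, 0.33], 0.46]
    - [[0.028, -0.2227, 0.0267], [0, 0, 0.33], 0.46]
    - [[0.028, -0.2227, 0.0267], [0, 0, 0.33], 0.46]
    - [[0.028, -0.2227, 0.0267], [0, 0, 0.33], 0.46]
    - [[0.028, -0.2227, 0.0267], [0, 0, 0.33], 0.46]
    - [[0.028, -0.2227, 0.0267], [0, 0, 0.33], 0.46]

```text
time_s: 8.55
position: [0.4712, 0.1495, 0.1971]
tcp_rot: [[0.096, 0.995, -0.001], [0.995, -0.096, -0.0], [-0.0, -0.001, -1.0]]
force: [-0.6, -0.2, 0.3]
opening: 0.459
grasp_force: 0.0
```

```bash
python3 go.py 0.4753 0.1509 0.065 -5.66
```

Run:
```python
from rig import bot, imaging, workorder
import cv2
a=imaging.capture("scene")["color"][160:300,220:370,::-1];b=imaging.capture("top")["color"][165:285,250:385,::-1]
cv2.imwrite("pics/s3.png",cv2.hconcat([cv2.resize(a,(400,373)),cv2.resize(b,(400,373),interpolation=cv2.INTER_CUBIC)]))
```

```text
d [0.0018 0.0041 0.1321] rv [-0.06  0.01  0.14]
t 8.55 pos [0.4712 0.1495 0.1971] yaw_y -5.52 F [-0.6 -0.2  0.3] M [-0.03 -0.11 -0.01] j [  4.6  22.3 102.1  -0.   55.6  10.2] 0.4592793234825822 0.0
```

View pics/s3.png

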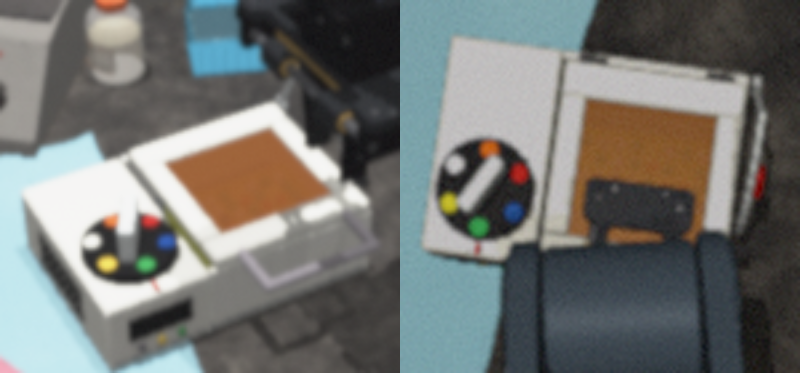

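The green dot now stands at the red line (left image (147,265), right image (479,228)), and the cover is shut. Descending over the bar.

Converted, 0.132 m / 0.75 = 0.176, 0.13 m / 0.75 = 0.1733.

Request:
drive_effector:
  plan:
    - [[0.0013, 0.004, 0.0533], [0, 0, 0], 0.46]
    - [[0.0013, 0.004, 0.1067], [0, 0, 0], 0.46]
    - [[0.0013, 0.004, 0.1333], [0, 0, 0], 0.46]
    - [[0.0013, 0.004, 0.1533], [0, 0, 0], 0.46]
    - [[0.0013, 0.004, 0.1733], [0, 0, 0], 0.46]
    - [[0.0013, 0.004, 0.176], [0, 0, 0], 0.46]
    - [[0.0013, 0.004, 0.176], [0, 0, 0], 0.46]

```text
time_s: 9.35
position: [0.4745, 0.1503, 0.0653]
tcp_rot: [[0.098, 0.995, -0.001], [0.995, -0.098, -0.0], [-0.0, -0.001, -1.0]]
force: [0.6, 0.9, 0.5]
opening: 0.461
grasp_force: 0.0
```

```bash
python3 go.py 0.4753 0.1509 0.065 -5.66
```

```text
d [0.0006 0.0007 0.0003] rv [-0.06  0.01  0.02]
t 9.35 pos [0.4745 0.1503 0.0653] yaw_y -5.64 F [0.6 0.9 0.5] M [-0.05 -0.09  0.04] j [  4.7  35.6 107.6   0.   36.9  10.3] 0.4608770052481532 0.0
```

Request:
drive_effector:
  plan:
    - [[0, 0, 0], [0, 0, 0], 0]
    - [[0, 0, 0], [0, 0, 0], 0]
    - [[0, 0, 0], [0, 0, 0], 0]
    - [[0, 0, 0], [0, 0, 0], 0]
    - [[0, 0, 0], [0, 0, 0], 0]
    - [[0, 0, 0], [0, 0, 0], 0]
    - [[0, 0, 0], [0, 0, 0], 0]
    - [[0, 0, 0], [0, 0, 0], 0]

```text
time_s: 10.15
position: [0.4745, 0.1503, 0.0657]
tcp_rot: [[0.099, 0.995, -0.0], [0.995, -0.099, 0.0], [0.0, -0.0, -1.0]]
force: [-1.4, 0.1, 2.3]
opening: 0.103
grasp_force: 30.0
```

```bash
python3 go.py 0.4753 0.1509 0.065 -5.66
```

Run:
```python
import numpy as np
# reader-frame bar path -> tool y (=+reader x), tool z (down) from shut
for a in [.1,.2,.3,.4,.5,.6,.65,.7,.75]:
    b=np.arctan2(.002,.215);L=np.hypot(.215,.002)
    print(a,(L*(np.cos(b)-np.cos(a+b))).round(4),(-L*(np.sin(a+b)-np.sin(b))).round(4))
```

```text
d [0.0006 0.0007 0.0007] rv [-0.01 -0.   -0.04]
t 10.15 pos [0.4745 0.1503 0.0657] yaw_y -5.7 F [-1.4  0.1  2.3] M [-0.01  0.1  -0.08] j [  4.7  35.5 107.6   0.   36.9  10.4] 0.10334760329952447 30.00033527612686
0.1 0.0013 -0.0215
0.2 0.0047 -0.0427
0.3 0.0102 -0.0634
0.4 0.0178 -0.0836
0.5 0.0273 -0.1028
0.6 0.0387 -0.121
0.65 0.0451 -0.1297
0.7 0.0518 -0.138
0.75 0.0591 -0.146
```

Converted, -0.1363 m / 0.75 = -0.1817, -0.13 m / 0.75 = -0.1733.

Request:
drive_effector:
  plan:
    - [[0, 0, -0.0147], [0, 0, 0], 0]
    - [[0, 0.0013, -0.0287], [0, 0, 0], 0]
    - [[0, 0.004, -0.0427], [0, 0, 0], 0]
    - [[0, 0.0067, -0.0573], [0, 0, 0], 0]
    - [[0, 0.0093, -0.0707], [0, 0, 0], 0]
    - [[0, 0.0133, -0.0845], [0, 0, 0], 0]
    - [[0, 0.0187, -0.098], [0, 0, 0], 0]
    - [[0, 0.024, -0.1115], [0, 0, 0], 0]
    - [[0, 0.03, -0.1247], [0, 0, 0], 0]
    - [[0, 0.0364, -0.1373], [0, 0, 0], 0]
    - [[0, 0.044, -0.1493], [0, 0, 0], 0]
    - [[0, 0.0516, -0.1613], [0, 0, 0], 0]
    - [[0, 0.06, -0.1733], [0, 0, 0], 0]
    - [[0, 0.0673, -0.1817], [0, 0, 0], 0]
    - [[0, 0.0673, -0.1817], [0, 0, 0], 0]
    - [[0, 0.0673, -0.1817], [0, 0, 0], 0]

```text
time_s: 11.75
position: [0.5218, 0.1451, 0.2021]
tcp_rot: [[0.099, 0.995, -0.007], [0.995, -0.099, -0.001], [-0.001, -0.007, -1.0]]
force: [-6.9, 0.7, -0.5]
opening: 0.102
grasp_force: 30.0
```

```bash
python3 go.py 0.525 0.1455 0.201 -5.66
```

Run:
```python
from rig import bot, imaging, workorder
import cv2
a=imaging.capture("scene")["color"][140:280,230:390,::-1];cv2.imwrite("pics/s4.png",cv2.resize(a,None,fx=5,fy=4,interpolation=cv2.INTER_CUBIC) if 0 else cv2.resize(a,None,fx=4,fy=4,interpolation=cv2.INTER_CUBIC))
```

```text
d [0.0007 0.0032 0.0011] rv [-0.42  0.07 -0.01]
t 11.75 pos [0.5218 0.1451 0.2021] yaw_y -5.67 F [-6.9  0.7 -0.5] M [ 0.01  1.33 -0.02] j [ 3.7 25.5 95.1 -0.  59.9  9.4] 0.10213395041026807 30.009915232658386
```

View pics/s4.png

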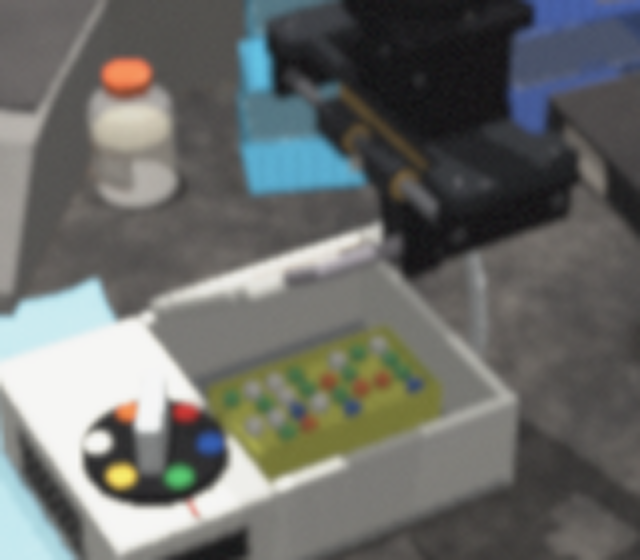

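The cover stands open and the fingers hold the bar, at about (400,245) in the crop. The turret still has green at the line. The hand hides the arc from this camera, so I'll check pointer against mark from the top.

Run:
```python
from rig import bot, imaging, workorder
import cv2
from h import *
c=imaging.capture("top");a=c["color"][165:285,250:400,::-1]
cv2.imwrite("pics/t4.png",cv2.resize(a,None,fx=5,fy=5,interpolation=cv2.INTER_CUBIC))
p=[.60956,.18783,-.09876]
for y in(-.13,-.14,-.146):
  for t in(.6,.69,.78): print(y,t,(proj('t',world(p,[.085-.136*np.cos(t),y,.082+.136*np.sin(t)]))-[250,165])*5)
```

```text
-0.13 0.6 [573.68396183 332.39771396]
-0.13 0.69 [577.33869173 314.21187015]
-0.13 0.78 [581.14692197 294.08547274]
-0.14 0.6 [595.03612728 335.10875886]
-0.14 0.69 [598.88104443 316.94090476]
-0.14 0.78 [602.8660528  296.83004173]
-0.146 0.6 [607.85413677 336.73623778]
-0.146 0.69 [611.81328595 318.57919075]
-0.146 0.78 [615.90447336 298.47766036]
```

View pics/t4.png

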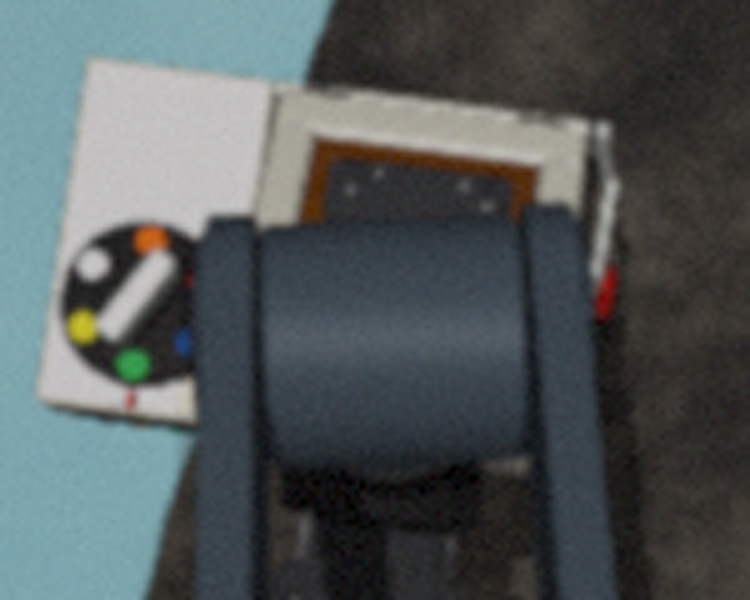

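The mark is unmoved at (606,293), and the forearm hides the pointer. I'll refine the mark angle with colour centroids from the first pictures.

Run:
```python
from h import *
import cv2
from scipy.optimize import least_squares
p=[.60956,.18783,-.09876];o={}
for c,f,(x0,x1,y0,y1) in(('s','scene0',(342,356,182,204)),('t','top0',(366,378,212,234))):
    a=cv2.imread(f"pics/{f}.png").astype(float)[y0:y1,x0:x1]
    w=np.clip(a[:,:,2]-a[:,:,:2].max(2)-40,0,None);v,u=np.mgrid[y0:y1,x0:x1];o[c]=np.array([(u*w).sum(),(v*w).sum()])/w.sum();print(c,o[c],(w>0).sum())
for R in(.115,.117,.12,.125):
    g=least_squares(lambda q:np.concatenate([proj(c,world(p,[.085-R*np.cos(q[0]),q[1],.082+R*np.sin(q[0])]))-o[c] for c in o]),[.7,-.14]);print(R,g.x,g.fun.round(1))
```

```bash
python3 go.py 0.525 0.1455 0.201 -5.66
```

```text
s [348.1420765  191.67978142] 30
t [371.0112782  223.25093985] 32
0.115 [ 0.68690046 -0.14402773] [-0.5  0.8  0.7 -0.6]
0.117 [ 0.69285836 -0.14347941] [-0.4  0.5  0.5 -0.3]
0.12 [ 0.70148018 -0.14265924] [-0.3 -0.   0.2  0.2]
0.125 [ 0.71506617 -0.14129823] [-0.  -0.8 -0.3  1. ]
d [0.0006 0.0033 0.0009] rv [-0.43  0.07 -0.01]
t 11.85 pos [0.5216 0.1452 0.2019] yaw_y -5.67 F [-9.4 -0.  -0. ] M [ 0.01  1.35 -0.07] j [ 3.7 25.5 95.1 -0.  59.8  9.4] 0.10270024824605288 30.009858906269073
```

The mark is at about 0.70 rad and the cover at about 0.69 rad, well inside the 0.088 rad tolerance. I'll check that it holds still, then hand in.

Request:
drive_effector:
  plan:
    - [[0, 0, 0], [0, 0, 0], 0]
    - [[0, 0, 0], [0, 0, 0], 0]
    - [[0, 0, 0], [0, 0, 0], 0]
    - [[0, 0, 0], [0, 0, 0], 0]
    - [[0, 0, 0], [0, 0, 0], 0]
    - [[0, 0, 0], [0, 0, 0], 0]
    - [[0, 0, 0], [0, 0, 0], 0]
    - [[0, 0, 0], [0, 0, 0], 0]

```text
time_s: 12.65
position: [0.5216, 0.1452, 0.2019]
tcp_rot: [[0.099, 0.995, -0.008], [0.995, -0.099, -0.001], [-0.001, -0.008, -1.0]]
force: [-8.3, -0.4, -0.1]
opening: 0.101
grasp_force: 30.0
```

```bash
python3 -c "
from rig import bot, imaging, workorder
print(workorder.hand_in())"
```

```text
the job is handed in; nothing more can be done
None
```

I handed the job in at 12.7 s with the turret one click clockwise (green dot at the line) and the cover held still at about 0.69 rad; the red mark measures about 0.70 rad, but the arm hid the pointer, so that match is calculated rather than seen, and no verdict was returned.

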